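Weigh the orange-capped vial

TASK

Lift the vial with the orange cap straight up out of its pocket in the aluminium block by its cap, and stand it upright near the middle of the round steel pan of the balance, then let go. Keep it upright all the way and set it down gently rather than dropping it. Leave the blue-capped and the white-capped vial in their pockets.

Things in the scene. Friction and masses are not known exactly. Their poses are not given: they have to be found in the camera images.
- orange_vial_mid (a point): Centre (on axis, half-way up) of the orange-capped amber glass vial, 72 mm tall, 40 to 85 g, z up; flat foot 36 mm below this point. Body 28 mm in diameter, sunk in a pocket. Cap: 25 mm in diameter, from 12 to 36 mm above this point; bears a 20 N squeeze. The flat top of the block is 10 mm above this point: only the cap stands out. The vial must rise 46 mm straight up to clear its pocket.
- blue_vial_mid (a point): Centre of the blue-capped vial, same make and size, in another pocket, to be left there. The aluminium block, fixed to the table, is 66 mm high, 66 x 236 mm (black base 76 x 246 mm); its three round pockets, 31 mm wide and 46 mm deep, stand in a row 80 mm apart along its middle. Which vial is in which pocket and the block's place and heading vary.
- white_vial_mid (a point): Centre of the white-capped vial, same make and size as the orange one, in another pocket of the same block; to be left there.
- pan (a point): Centre of the top of the balance's round flat steel pan, 106 mm in diameter, 50 mm above the table, z up, x from the display to the rear; the pan does not move. The white balance (190 x 150 mm, 40 mm high, fixed to the table, nothing on it higher than the pan) extends from here 121 mm to its front (-x), 69 mm to its rear and 75 mm to either side.
There are look-alikes about, which are no part of the job. Leave any turquoise or yellow look-alike of the part that bears orange_vial_mid alone.

How it is judged:
By the outcome, as a careful person would: the job done as asked, in the order asked, and still so for the second after the job is handed in, with the robot touching nothing.
It also fails if it takes over 45 s, if anything falls off the work surface, if the arm or the gripper's body presses on something with over 40 N, if the wrist force passes 120 N, or if a joint passes its speed limit or range.

ROBOT

A 6-joint arm with a two-finger parallel gripper is mounted at the origin on a cart in front of the work surface, level with it; the furniture and walls round the work are solid. World frame = base frame: x ahead of the robot, y to its left, z up, the work surface at z = 0. Lengths are in m, angles in degrees, forces in N, time in s.
With the tool pointing down it reaches from about 0.375 to 0.975 m from the base axis. Payload 3.8 kg.
Tool frame: the origin (TCP) lies at the very end of the fingers, on their centre line; the grasp point (between the pads) lies 19 mm behind it; z points along the fingers, y is the direction in which the jaws open and shut (so a half turn about z gives the same grasp; the last joint's range is limited). The gripper opens to 88 mm and grips with 3 to 60 N. Pads are 18 mm wide; open, the fingers measure 123 mm over their backs; the gripper's body (75 mm by 187 mm) begins 45 mm behind the grasp point.
Start: joints at [70.365, 15.12, 91.902, -0, 72.978, -2.114], TCP at [0.203, 0.644, 0.239] pointing down, gripper open.
Joint ranges: [-150.88, 150.88], [-54.13, 125.18], [17.81, 147.31], [-75.09, 255.09], [0, 152.58], [-146.25, 146.25]. Speed limits (degrees/s): [147.25, 147.25, 180, 180, 180, 180].

INTERFACE

Orientations are given as a 3x3 rotation matrix whose columns are the frame's x, y, z axes.
In Python, from plant import robot gives the robot as it stands. The module is installed in compiled form; this text tells all that it offers.
- The arm moves only by the tool carry_out, never from a script. Its argument "deltas" is one flat list of numbers, 7 for each row, row after row: the turn, a rotation vector about the tool's x, y, z in degrees, then the shift along the tool's x, y, z in cm, then the finger opening in cm, from 0 to 8.81. A call has 1 to 12 rows; each row shifts and turns the commanded pose from where the row before left it, along the tool's axes as they then stand; what a row does not reach is not made up. A row lasts 1/8 s, in which the tool goes at most 62.5 mm and 10.7 degrees, less where a joint would pass 70% of its speed; a pose out of reach is approached as far as the arm can. A call is refused whole if a number of a shift passes 6.25 or a number of a turn 10.7, either way. A call with a gripper value outside its range is refused whole. The fingers move at their own pace and stop on an object; "grip_force" is the grip in N (left out, the last holds). Time passes only in rows, so rows that do not move let the fingers close. It gives the time, the measured TCP pose, the force and the opening at its end, in the units of the state.
- robot.state(): the state, without advancing time (a new reading comes with each control period).
- robot.snapshot(name): name is "scene" or "top" or "wrist"; returns (picture, depth): 400x640x3 uint8, red, green, blue; 400x640 float32, m along the optical axis (not along the pixel's ray), 0 where there is no reading.
- robot.get_calibration(name): a dict with "fovy" (degrees; the focal length in pixels is half the picture's height over the tangent of half this angle, whatever the lens; pixels are square), "cx", "cy" (the principal point, pixels), "position" and "attitude" of the camera in the world; the wrist camera has in their place "mount" (4x4, takes a point from camera to tool coordinates, whose origin is the TCP and whose axes are the flange's). Camera axes: x right, y down, z forward; pixel columns grow to the right and rows downward; lengths in m; the calibration is good to about 2 mm. A picture is of the moment at which its call begins: read the wrist's pose just before it. get_calibration takes no time and is no camera call.
- robot.close_job(): hands the job in, once; it reports no verdict.
The state is a dict: "clock": time; "qpos": joint angles; "qd": joint speeds; "tau": joint torques, N m; "tool_pos": TCP position; "eef_rot": TCP orientation; "wrist_force": force on the tool from outside, world axes, zero at the start; "ft_torque": the same for the moment, N m; "width": opening from 0.0 (shut) to 1.0 (fully open).
Only numpy, scipy, OpenCV 4.12 (cv2) and the standard library are available. Lean on these libraries where they do the work, as an engineer would, in place of code of your own. Each camera call takes 0.05 s, during which the arm holds its last target.

## Working session

There is one attempt and no reset: what is moved stays moved. The work goes in short steps, Python scripts to look and compute and a tool call to move; the robot and the scene stay as the last step left them, time stands still between calls to the robot, and variables do not carry over. Pictures are saved under pics/ and viewed, and the job is handed in when it is done.

Besides the shell and the picture viewer there is one more tool, called after "Call:" as name(argument=value, ...), one argument or row to a line, values as JSON. carry_out: Moves the arm, as the interface text tells. Its arguments: {"type":"object","properties":{"deltas":{"type":"array","items":{"type":"number"}},"grip_force":{"type":"number"}},"required":["deltas"]}

```bash
mkdir -p pics
cat > h.py <<'E'
import numpy as np, cv2
from plant import robot
def cam(n):
    c=robot.get_calibration(n); f=200/np.tan(np.radians(c['fovy']/2)); return c,f
E
python3 - <<'E'
from h import *
for n in ['scene','top']:
    c,f=cam(n); print(n,c,f)
    p,d=robot.snapshot(n); cv2.imwrite(f'pics/{n}0.png',p[:,:,::-1]); np.savez(f'{n}0.npz',p=p,d=d)
print(robot.get_calibration('wrist'))
print(robot.state())
E
```

```text
scene {'fovy': 57.97216039459479, 'cx': 319.7075408361311, 'cy': 199.57344983807246, 'position': array([ 0.12992287, -0.42148635,  0.62933366]), 'attitude': array([[ 0.83734883, -0.37767787,  0.3952295 ],
       [-0.54646529, -0.55855256,  0.624015  ],
       [-0.0149202 , -0.73849744, -0.67409119]])} 361.0163690764541
top {'fovy': 48.46870126036716, 'cx': 313.72876075096354, 'cy': 205.43344261276923, 'position': array([0.36662077, 0.0957722 , 0.9598976 ]), 'attitude': array([[-0.00365851, -0.99179927,  0.12775298],
       [-0.99978756,  0.00103641, -0.02058521],
       [ 0.02028399, -0.12780115, -0.99159237]])} 444.3075614405157
{'fovy': 60.424725211066836, 'cx': 315.370725435816, 'cy': 200.67844981839022, 'mount': array([[ 1.69230879e-04, -9.60130010e-01, -2.79553814e-01,
         7.12451065e-02],
       [ 9.99999955e-01,  9.36555475e-05,  2.83699830e-04,
         3.18591238e-04],
       [-2.46206955e-04, -2.79553849e-01,  9.60129983e-01,
        -1.45945958e-01],
       [ 0.00000000e+00,  0.00000000e+00,  0.00000000e+00,
         1.00000000e+00]])}
{'clock': 0.1, 'qpos': array([ 7.03650162e+01,  1.51641038e+01,  9.19725562e+01, -1.31243091e-03,
        7.29776044e+01, -2.11328562e+00]), 'qd': array([-0.02716745, -0.14254347, -0.22190473, -0.07264453,  0.03749567,
       -0.0318464 ]), 'tau': array([-1.51145097e-03, -5.03630519e+01, -3.58066070e+01,  7.29869027e-02,
        2.34987197e-02, -4.15667671e-05]), 'tool_pos': array([0.20300448, 0.64308226, 0.23752942]), 'eef_rot': array([[-9.53605012e-01,  3.01059893e-01, -6.49504878e-04],
       [ 3.01060589e-01,  9.53603149e-01, -1.88568489e-03],
       [ 5.16658069e-05, -1.99373888e-03, -9.99998011e-01]]), 'wrist_force': array([ 0.10983247,  0.32561313, -0.28654454]), 'ft_torque': array([0.04604663, 0.02794266, 0.02195525]), 'width': 1.003510206553975}
```

View pics/scene0.png

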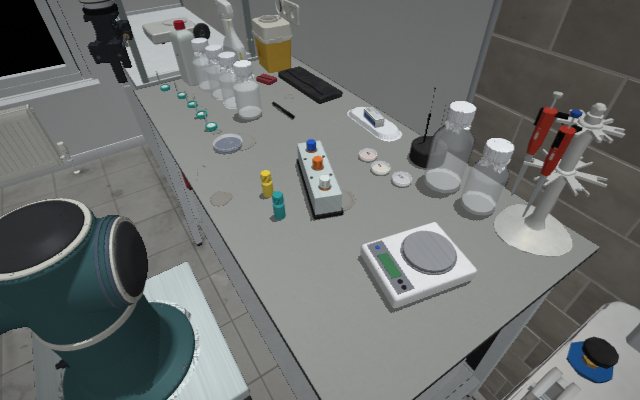

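View pics/top0.png

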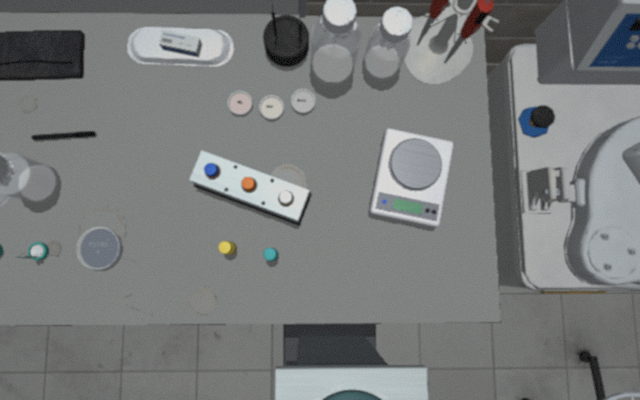

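The scene image shows the block with the blue, orange and white caps at about (312,146), (317,163) and (325,181), and the balance pan at (430,252). In the top image the caps are at (211,170), (249,184) and (286,198) and the pan is at (416,163). The yellow and turquoise look-alikes stand off the block, on the robot's side.

```bash
cat >> h.py <<'E'
def ray(n,u,v,z,pose=None):
    c,f=cam(n)
    if n=='wrist':
        R,t=pose; M=c['mount']; A=R@M[:3,:3]; P=R@M[:3,3]+t
    else: A=c['attitude'];P=c['position']
    d=A@np.array([(u-c['cx'])/f,(v-c['cy'])/f,1.]); return P+d*(z-P[2])/d[2]
def blob(m,near,r=25):
    m=m.astype(np.uint8); k,l,s,ce=cv2.connectedComponentsWithStats(m)
    o=[(np.hypot(*(ce[i]-near)),i) for i in range(1,k) if s[i,4]>15]
    o=min(o); return (l==o[1]),ce[o[1]],s[o[1]]
E
python3 - <<'E'
from h import *
for n,near in [('top',{'o':(249,184),'b':(211,170),'w':(286,198)}),('scene',{'o':(317,163),'b':(312,146),'w':(325,181)})]:
    z=np.load(n+'0.npz');p=z['p'];d=z['d'];h=cv2.cvtColor(p,cv2.COLOR_RGB2HSV).astype(int)
    H,S,V=h[...,0],h[...,1],h[...,2]
    ms={'o':(H<18)&(S>150)&(V>120),'b':(H>100)&(H<130)&(S>130)}
    for k,m in ms.items():
        _,c,s=blob(m,near[k]); print(n,k,c,s,d[int(c[1]),int(c[0])],ray(n,*c,.086),ray(n,*c,.092))
z=np.load('top0.npz');p=z['p'];d=z['d']
print('white approx',ray('top',286,198,.09))
big=cv2.resize(p[90:250,180:470,::-1],None,fx=2.7,fy=2.7,interpolation=cv2.INTER_CUBIC);cv2.imwrite('pics/crop.png',big)
# pan from depth/grey
h=cv2.cvtColor(p,cv2.COLOR_RGB2HSV); V=h[...,2]
print(V[163,350:480:3]); 
m=(V<165)&(V>80); m[:,:385]=0;m[:,446:]=0;m[:135]=0;m[190:]=0
_,c,s=blob(m,(416,163));print('pan',c,s,ray('top',*c,.05), d[163,416])
cn=max(cv2.findContours(_.astype(np.uint8),0,1)[0],key=len);e=cv2.fitEllipse(cn);print(e,ray('top',*e[0],.05))
E
```

```text
top o [248.   183.21] [243 178  11  11 100] 0.87682664 [0.52394537 0.20831832 0.086     ] [0.52286521 0.2075456  0.092     ]
top b [210.84166667 169.45833333] [205 164  13  12 120] 0.881162 [0.55178557 0.28265996 0.086     ] [0.55051426 0.28137682 0.092     ]
scene o [317.38043478 162.2173913 ] [313 156  10  14  92] 0.9043777 [0.51990023 0.20163571 0.086     ] [0.51559373 0.19475461 0.092     ]
scene b [310.95698925 144.65591398] [307 139   9  12  93] 0.9632825 [0.54840124 0.27751153 0.086     ] [0.54378001 0.26979254 0.092     ]
white approx [0.4935638  0.13246848 0.09      ]
[131 133 132 128 135 134 129 128 136 105 174 216 218 137 161 171 170 170
 161 162 163 157 161 155 162 159 157 158 153 155 151 215 215 185 131 131
 133 135 125 128 127 131 130 126]
pan [418.20449173 164.0892435 ] [ 389  138   53   52 1692] [ 0.57118288 -0.14294084  0.05      ] 0.9346268
((414.8137512207031, 164.2071533203125), (50.47589111328125, 52.53539276123047), 120.42884826660156) [ 0.57092374 -0.13577483  0.05      ]
```

View pics/crop.png

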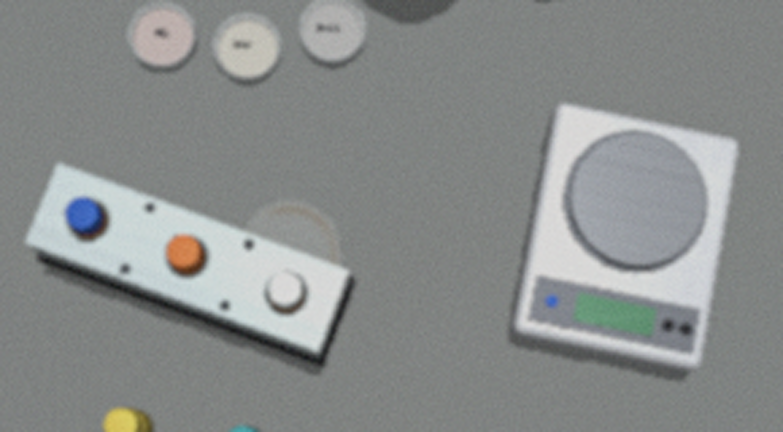

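```bash
cat >> h.py <<'E'
def go(target,head=None):
    s=robot.state();R=s['eef_rot'];d=R.T@(np.array(target)-s['tool_pos'])*100
    hd=np.degrees(np.arctan2(R[1,1],R[0,1])); print('t',s['clock'],'pos',s['tool_pos'].round(4),'tool delta cm',d.round(2),'y heading',hd.round(2),'z',R[:,2].round(4),'F',s['wrist_force'].round(1),'w',s['width'])
E
python3 - <<'E'
from h import *
go([.522,.207,.20]); 
a=ray('top',210.8,169.4,.09);b=ray('top',286,198,.09);print(np.degrees(np.arctan2(*(a-b)[1::-1])),np.linalg.norm(a-b),(a+b)/2)
E
```

```text
t 0.1 pos [0.203  0.6431 0.2375] tool delta cm [-43.55 -31.97   3.81] y heading 72.48 z [-6.0e-04 -1.9e-03 -1.0e+00] F [ 0.1  0.3 -0.3] w 1.003510206553975
68.95500362966656 0.16010036900652788 [0.5223099  0.20717921 0.09      ]
```

Call:
carry_out(
  deltas=[0, 0, 0, -4.0, -2.9, 0.3, 5.5, 0, 0, 0, -4.0, -2.9, 0.3, 5.5, 0, 0, 0, -4.0, -2.9, 0.3, 5.5, 0, 0, 0, -4.0, -2.9, 0.3, 5.5, 0, 0, 0, -4.0, -2.9, 0.3, 5.5, 0, 0, 0, -4.0, -2.9, 0.3, 5.5, 0, 0, 0, -4.0, -2.9, 0.3, 5.5, 0, 0, 0, -4.0, -2.9, 0.3, 5.5, 0, 0, 0, -4.0, -2.9, 0.3, 5.5, 0, 0, 0, -4.0, -2.9, 0.3, 5.5, 0, 0, 0, -3.5, -3.0, 0.5, 5.5, 0, 0, 3.5, 0, 0, 0, 5.5],
)

```text
clock: 1.6
tool_pos: [0.5226, 0.2046, 0.2027]
eef_rot: [[-0.931, 0.364, -0.001], [0.364, 0.931, -0.001], [0.001, -0.002, -1.0]]
wrist_force: [-0.4, 1.0, 0.5]
width: 0.622
```

Call:
carry_out(
  deltas=[0, 0, 0, 0, 0, 0, 5.5, 0, 0, 0, 0, 0, 0, 5.5],
)

```text
clock: 1.85
tool_pos: [0.5213, 0.2078, 0.2035]
eef_rot: [[-0.934, 0.357, -0.0], [0.357, 0.934, -0.0], [0.0, -0.0, -1.0]]
wrist_force: [-0.0, 0.9, 0.0]
width: 0.624
```

Run:
```python
from h import *
go([.5223,.2072,.20])
s=robot.state(); p,d=robot.snapshot('wrist'); cv2.imwrite('pics/w1.png',p[:,:,::-1]); np.savez('w1.npz',p=p,d=d,R=s['eef_rot'],t=s['tool_pos'])
```

```text
t 1.85 pos [0.5213 0.2078 0.2035] tool delta cm [-0.11 -0.02  0.35] y heading 69.06 z [-5.e-04 -1.e-04 -1.e+00] F [-0.   0.9  0. ] w 0.6237013348031744
```

View pics/w1.png

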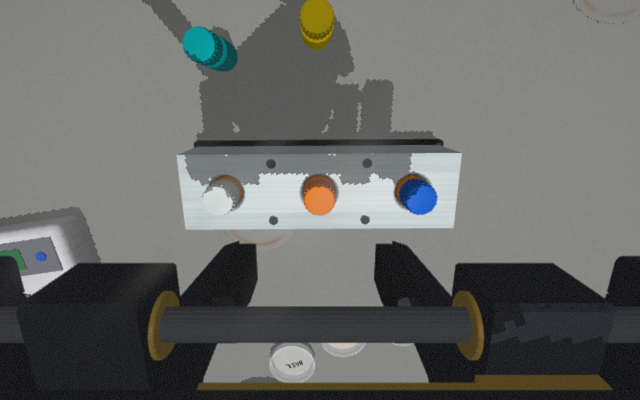

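The wrist image shows the block level in the picture. The orange cap is at (320,196), with white at (222,197) and blue at (417,196) either side of it. The fingers come in from below, so I'll measure the cap's top face.

Run:
```python
from h import *
z=np.load('w1.npz');p=z['p'];d=z['d'];pose=(z['R'],z['t'])
h=cv2.cvtColor(p,cv2.COLOR_RGB2HSV).astype(int);H,S,V=h[...,0],h[...,1],h[...,2]
cv2.imwrite('pics/w1c.png',cv2.resize(p[165:230,190:450,::-1],None,fx=3,fy=3,interpolation=cv2.INTER_CUBIC))
print(V[170:222:2,320],d[170:222:2,320].round(3))
for k,m,near in [('o',(H<18)&(S>150)&(V>190),(320,197)),('b',(H>100)&(H<130)&(S>130)&(V>150),(417,196))]:
    b,c,s=blob(m,near);print(k,c,s,ray('wrist',*c,.092,pose)); 
    cn=max(cv2.findContours(b.astype(np.uint8),0,1)[0],key=len);e=cv2.fitEllipse(cn);print(e,ray('wrist',*e[0],.092,pose))
```

```text
[126 124  89 108 114 113 109 116 153 228 227 227 226 227 226 223 225 223
 223 222 222 219 218 193 199 205] [0.288 0.288 0.295 0.293 0.292 0.281 0.274 0.268 0.266 0.265 0.265 0.267
 0.267 0.267 0.269 0.268 0.268 0.269 0.269 0.27  0.269 0.27  0.271 0.299
 0.301 0.3  ]
o [319.04210526 200.20451128] [303 187  32  28 665] [0.52554836 0.20973525 0.092     ]
((319.0282287597656, 200.22012329101562), (27.175168991088867, 29.401596069335938), 87.3269271850586) [0.52555636 0.20972064 0.092     ]
b [422.26602564 200.25641026] [407 185  30  30 624] [0.55435735 0.28495489 0.092     ]
((422.2476806640625, 200.2022705078125), (24.224153518676758, 31.568031311035156), 46.94927215576172) [0.5543098  0.28495366 0.092     ]
```

View pics/w1c.png

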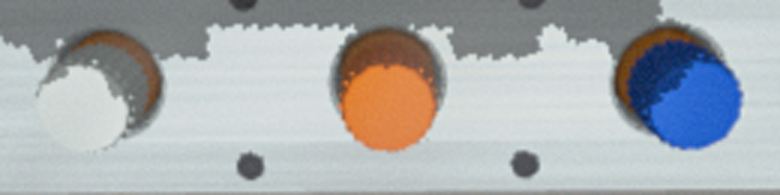

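Call:
carry_out(
  deltas=[0, 0, 0, -0.1, 0.1, 2.0, 5.5, 0, 0, 0, -0.1, 0.1, 3.0, 5.5, 0, 0, 0, -0.05, 0.05, 2.0, 5.5, 0, 0, 0, 0, 0, 0, 5.5, 0, 0, 0, 0, 0, 0, 5.5],
)

```text
clock: 2.52
tool_pos: [0.5253, 0.2093, 0.134]
eef_rot: [[-0.934, 0.358, 0.0], [0.358, 0.934, 0.0], [-0.0, 0.0, -1.0]]
wrist_force: [-0.0, -0.1, 0.6]
width: 0.624
```

Run:
```python
from h import *
s=robot.state(); p,d=robot.snapshot('wrist'); cv2.imwrite('pics/w2.png',p[:,:,::-1]); pose=(s['eef_rot'],s['tool_pos'])
h=cv2.cvtColor(p,cv2.COLOR_RGB2HSV).astype(int);H,S,V=h[...,0],h[...,1],h[...,2]
b,c,s=blob((H<18)&(S>150)&(V>190),(320,200));w=ray('wrist',*c,.092,pose);print(c,s,w,d[int(c[1]),int(c[0])]);go([*w[:2],.070])
```

```text
[315.58633094 240.21582734] [298 234  37  13 278] [0.53272076 0.20699615 0.092     ] 0.20378202
t 2.575 pos [0.5257 0.2094 0.1347] tool delta cm [-0.74  0.02  6.47] y heading 68.99 z [ 1.6e-03  6.0e-04 -1.0e+00] F [-0.3  1.  -0. ] w 0.6283106351357245
```

View pics/w2.png

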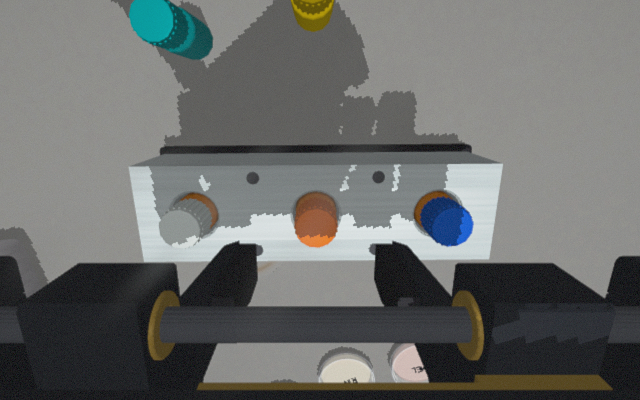

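The orange cap's centre column is 316 and the fingertips sit at 262 and 370, so the jaws are centred sideways. The lower part of the cap is lit and the rest is in shadow. I'll take the cap's front edge (v≈247) and its width to place it along the tool x axis.

Run:
```python
from h import *
st=robot.state();pose=(st['eef_rot'],st['tool_pos'])
R=st['eef_rot']
p=cv2.imread('pics/w2.png');h=cv2.cvtColor(p,cv2.COLOR_BGR2HSV).astype(int)
m=(h[...,0]<18)&(h[...,1]>100)&(h[...,2]>90)
b,c,s=blob(m,(316,225));print(c,s)
cv2.imwrite('pics/w2c.png',cv2.resize(p[180:260,270:365],None,fx=6,fy=6,interpolation=cv2.INTER_CUBIC))
vb=s[1]+s[3]-.5
w=ray('wrist',315.7,vb,.092,pose); print(vb,w, 'tool rel mm',(R.T@(w-st['tool_pos'])*1e3).round(1))
for v in (226,228,230): print(v,(R.T@(ray('wrist',315.7,v,.092,pose)-st['tool_pos'])*1e3).round(1))
```

```text
[315.44602422 219.6492891 ] [ 295  192   42   55 1899]
246.5 [0.53721159 0.2056558  0.092     ] tool rel mm [-12.1   0.6  42.7]
226 [ 0.9  0.6 42.7]
228 [-0.3  0.6 42.7]
230 [-1.6  0.6 42.7]
```

View pics/w2c.png

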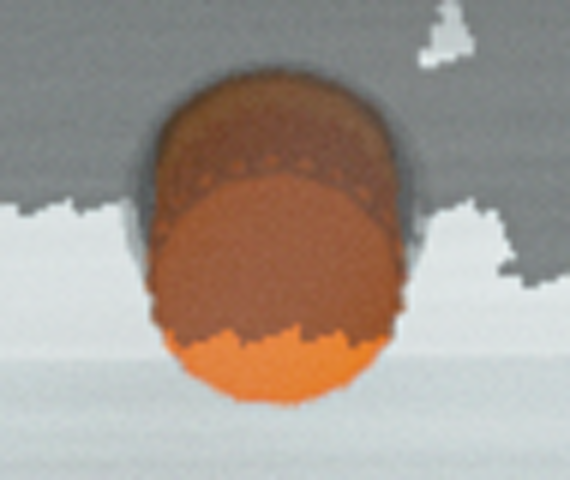

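The cap's top disc is centred on the tool to within 1 mm. I'm descending.

Call:
carry_out(
  deltas=[0, 0, 0, 0, 0, 1.6, 5.5, 0, 0, 0, 0, 0.05, 1.6, 5.5, 0, 0, 0, 0, 0, 1.2, 5.5, 0, 0, 0, 0, 0, 1.0, 5.5, 0, 0, 0, 0, 0, 0.6, 5.5, 0, 0, 0, 0, 0, 0.3, 5.5, 0, 0, 0, 0, 0, 0, 5.5, 0, 0, 0, 0, 0, 0, 5.5],
  grip_force=14,
)

```text
clock: 3.58
tool_pos: [0.5255, 0.2096, 0.0712]
eef_rot: [[-0.933, 0.359, 0.001], [0.359, 0.933, 0.0], [-0.001, 0.001, -1.0]]
wrist_force: [-0.1, -0.2, -1.0]
width: 0.627
```

Call:
carry_out(
  deltas=[0, 0, 0, 0, 0, 0, 2.0, 0, 0, 0, 0, 0, 0, 2.0, 0, 0, 0, 0, 0, 0, 2.0, 0, 0, 0, 0, 0, 0, 2.0, 0, 0, 0, 0, 0, 0, 2.0, 0, 0, 0, 0, 0, 0, 2.0, 0, 0, 0, 0, 0, 0, 2.0, 0, 0, 0, 0, 0, 0, 2.0],
)

```text
clock: 4.58
tool_pos: [0.5252, 0.2095, 0.0708]
eef_rot: [[-0.933, 0.359, 0.0], [0.359, 0.933, 0.0], [-0.0, 0.0, -1.0]]
wrist_force: [-1.4, -0.4, 1.1]
width: 0.276
```

The opening is about 24.5 mm, which matches the cap. I'm lifting straight up.

Call:
carry_out(
  deltas=[0, 0, 0, 0, 0, -0.4, 2.0, 0, 0, 0, 0, 0, -0.8, 2.0, 0, 0, 0, 0, 0, -1.0, 2.0, 0, 0, 0, 0, 0, -1.0, 2.0, 0, 0, 0, 0, 0, -1.2, 2.0, 0, 0, 0, 0, 0, -1.4, 2.0, 0, 0, 0, 0, 0, -1.6, 2.0, 0, 0, 0, 0, 0, -1.6, 2.0, 0, 0, 0, 0, 0, -1.6, 2.0, 0, 0, 0, 0, 0, -1.4, 2.0, 0, 0, 0, 0, 0, 0, 2.0, 0, 0, 0, 0, 0, 0, 2.0],
)

```text
clock: 6.08
tool_pos: [0.5248, 0.2094, 0.1903]
eef_rot: [[-0.933, 0.359, -0.001], [0.359, 0.933, -0.0], [0.001, -0.0, -1.0]]
wrist_force: [-0.4, -0.2, -0.5]
width: 0.278
```

Run:
```python
from h import *
for n in ('wrist','scene'):
    p,d=robot.snapshot(n); cv2.imwrite(f'pics/{n}3.png',p[:,:,::-1])
go([.571,-.137,.19])
```

```text
t 6.175 pos [0.5245 0.2093 0.1897] tool delta cm [-1.676e+01 -3.065e+01 -1.000e-02] y heading 68.98 z [-1.6e-03 -6.0e-04 -1.0e+00] F [-0.1 -0.2 -1.4] w 0.2770792617927565
```

View pics/wrist3.png

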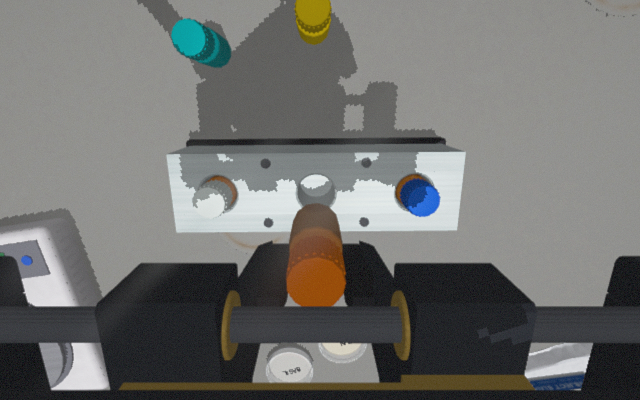

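View pics/scene3.png

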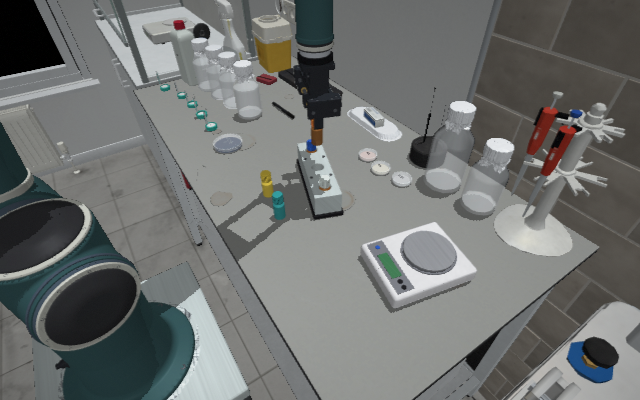

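The vial is out and hangs upright in the jaws. The middle pocket at (316,190) is empty, and blue and white are still in theirs. I'm carrying it to the pan.

Call:
carry_out(
  deltas=[0, 0, 0, -0.6, -1.0, 0, 2.0, 0, 0, 0, -1.1, -2.1, 0, 2.0, 0, 0, 0, -1.9, -3.5, 0, 2.0, 0, 0, 0, -1.9, -3.5, 0, 2.0, 0, 0, 0, -1.9, -3.5, 0, 2.0, 0, 0, 0, -1.9, -3.5, 0, 2.0, 0, 0, 0, -1.9, -3.5, 0, 2.0, 0, 0, 0, -1.9, -3.4, 0, 2.0, 0, 0, 0, -1.9, -3.4, 0, 2.0, 0, 0, 0, -1.3, -2.1, 0, 2.0, 0, 0, 0, -0.6, -1.0, 0, 2.0, 0, 0, 0, 0, 0, 0, 2.0],
)

```text
clock: 7.68
tool_pos: [0.5731, -0.1364, 0.1903]
eef_rot: [[-0.933, 0.36, -0.001], [0.36, 0.933, 0.0], [0.001, 0.0, -1.0]]
wrist_force: [0.5, 1.0, -1.4]
width: 0.278
```

Call:
carry_out(
  deltas=[0, 0, 0, 0, 0, 0, 2.0, 0, 0, 0, 0, 0, 0, 2.0],
)

```text
clock: 7.92
tool_pos: [0.5733, -0.1349, 0.1907]
eef_rot: [[-0.934, 0.358, -0.0], [0.358, 0.934, 0.0], [0.0, 0.0, -1.0]]
wrist_force: [-0.2, -0.5, -0.9]
width: 0.283
```

Run:
```python
from h import *
for n in ('wrist','scene','top'):
    p,d=robot.snapshot(n); cv2.imwrite(f'pics/{n}4.png',p[:,:,::-1])
go([.573,-.136,.101])
```

```text
t 8.075 pos [ 0.5734 -0.1352  0.1908] tool delta cm [ 0.01 -0.09  8.98] y heading 69.04 z [ 0.  0. -1.] F [ 0.7 -0.4 -0.8] w 0.28114300515769475
```

View pics/wrist4.png

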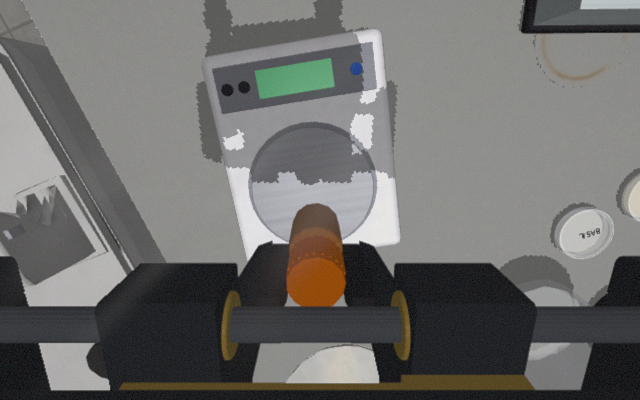

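View pics/scene4.png

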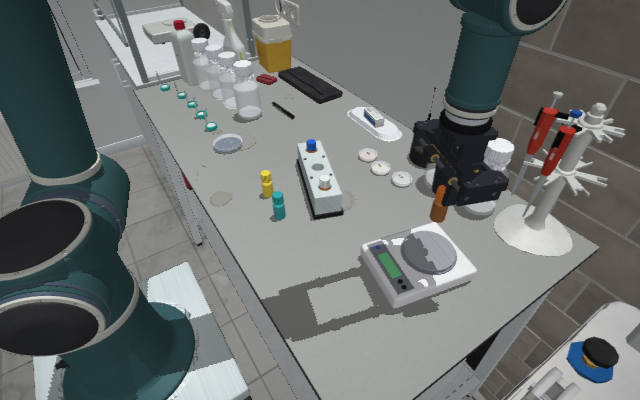

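The wrist image shows the pan's circle centred near (313,185), with the vial hanging over it. A white bottle top shows near (345,370), so I'll check that clearance.

Run:
```python
from h import *
st=robot.state();pose=(st['eef_rot'],st['tool_pos'])
L=np.array([249,185.]);Rr=np.array([377,185.])
for u,v in [(249,185),(377,185),(313,122),(313,185)]: print(u,v,ray('wrist',u,v,.05,pose).round(4))
p,d=robot.snapshot('wrist');c,f=cam('wrist');M=c['mount']
def pt(u,v):
    z=d[v,u];q=M[:3,:3]@np.array([(u-c['cx'])/f*z,(v-c['cy'])/f*z,z])+M[:3,3]; return (pose[0]@q+pose[1]).round(3),'tool',q.round(3)
for a in [(345,355),(345,372),(300,374),(375,374),(620,290),(313,160),(316,285)]: print(a,pt(*a))
```

```text
249 185 [ 0.5516 -0.1873  0.05  ]
377 185 [ 0.5908 -0.0847  0.05  ]
313 122 [ 0.5219 -0.117   0.05  ]
313 185 [ 0.5712 -0.136   0.05  ]
(345, 355) (array([ 0.781, -0.178,  0.008]), 'tool', array([-0.209,  0.035,  0.183]))
(345, 372) (array([ 0.799, -0.185,  0.012]), 'tool', array([-0.229,  0.035,  0.178]))
(300, 374) (array([ 0.788, -0.236,  0.007]), 'tool', array([-0.237, -0.018,  0.184]))
(375, 374) (array([ 0.816, -0.153,  0.011]), 'tool', array([-0.233,  0.07 ,  0.18 ]))
(620, 290) (array([ 0.578, -0.054,  0.259]), 'tool', array([ 0.025,  0.078, -0.069]))
(313, 160) (array([ 0.551, -0.128,  0.049]), 'tool', array([ 0.023, -0.002,  0.141]))
(316, 285) (array([ 0.574, -0.135,  0.213]), 'tool', array([-0.   ,  0.001, -0.022]))
```

View pics/top4.png

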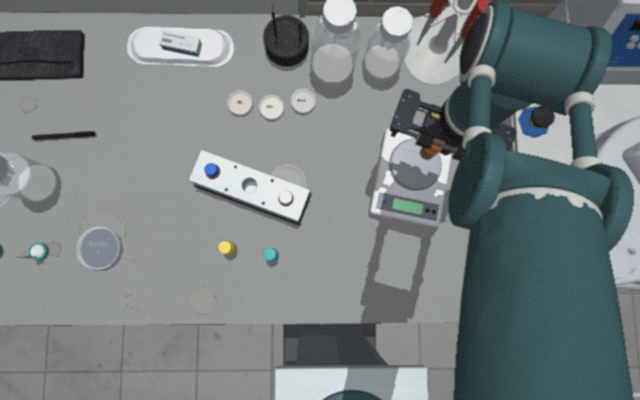

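Both views put the pan centre at (0.571, -0.136), and the nearest bottle is clear. Contact should come at TCP z ≈ 0.101. I'm descending to just above that.

Call:
carry_out(
  deltas=[0, 0, 0, 0.1, 0, 0.8, 2.0, 0, 0, 0, 0.1, 0, 1.4, 2.0, 0, 0, 0, 0, 0, 1.6, 2.0, 0, 0, 0, 0, 0, 1.6, 2.0, 0, 0, 0, 0, 0, 1.4, 2.0, 0, 0, 0, 0, 0, 0.8, 2.0, 0, 0, 0, 0, 0, 0.5, 2.0, 0, 0, 0, 0, 0, 0.3, 2.0, 0, 0, 0, 0, 0, 0.2, 2.0, 0, 0, 0, 0, 0, 0, 2.0, 0, 0, 0, 0, 0, 0, 2.0],
)

```text
clock: 9.5
tool_pos: [0.5718, -0.1352, 0.1051]
eef_rot: [[-0.933, 0.359, 0.001], [0.359, 0.933, -0.0], [-0.001, 0.0, -1.0]]
wrist_force: [0.1, -0.3, -0.4]
width: 0.276
```

Call:
carry_out(
  deltas=[0, 0, 0, 0, 0, 0.1, 2.0, 0, 0, 0, 0, 0, 0.1, 2.0, 0, 0, 0, 0, 0, 0.1, 2.0, 0, 0, 0, 0, 0, 0, 2.0, 0, 0, 0, 0, 0, 0, 2.0],
)

```text
clock: 10.12
tool_pos: [0.5716, -0.1352, 0.1017]
eef_rot: [[-0.933, 0.359, -0.0], [0.359, 0.933, -0.0], [0.0, -0.0, -1.0]]
wrist_force: [0.4, -0.2, -1.0]
width: 0.278
```

Call:
carry_out(
  deltas=[0, 0, 0, 0, 0, 0.05, 2.0, 0, 0, 0, 0, 0, 0.05, 2.0, 0, 0, 0, 0, 0, 0, 2.0, 0, 0, 0, 0, 0, 0, 2.0],
)

```text
clock: 10.62
tool_pos: [0.5717, -0.1352, 0.1009]
eef_rot: [[-0.933, 0.359, 0.0], [0.359, 0.933, -0.0], [-0.0, 0.0, -1.0]]
wrist_force: [1.0, -0.0, 0.7]
width: 0.275
```

Call:
carry_out(
  deltas=[0, 0, 0, 0, 0, 0.05, 2.0, 0, 0, 0, 0, 0, 0, 2.0, 0, 0, 0, 0, 0, 0, 2.0],
)

```text
clock: 11.0
tool_pos: [0.5719, -0.1353, 0.1008]
eef_rot: [[-0.933, 0.359, 0.001], [0.359, 0.933, -0.0], [-0.001, 0.0, -1.0]]
wrist_force: [-0.7, -0.1, 5.7]
width: 0.281
```

The wrist force is now 5.7 N upward, so the vial is standing on the pan. I'm opening gently.

Call:
carry_out(
  deltas=[0, 0, 0, 0, 0, -0.03, 2.0, 0, 0, 0, 0, 0, 0, 2.6, 0, 0, 0, 0, 0, 0, 3.0, 0, 0, 0, 0, 0, 0, 4.0, 0, 0, 0, 0, 0, 0, 5.0, 0, 0, 0, 0, 0, 0, 5.5, 0, 0, 0, 0, 0, 0, 5.5, 0, 0, 0, 0, 0, 0, 5.5],
)

```text
clock: 12.0
tool_pos: [0.5716, -0.1351, 0.1005]
eef_rot: [[-0.933, 0.359, 0.0], [0.359, 0.933, -0.0], [-0.0, 0.0, -1.0]]
wrist_force: [0.4, -0.4, -0.1]
width: 0.628
```

Run:
```python
from h import *
p,d=robot.snapshot('wrist'); cv2.imwrite(f'pics/wrist5.png',p[:,:,::-1])
```

```text
(no output)
```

View pics/wrist5.png

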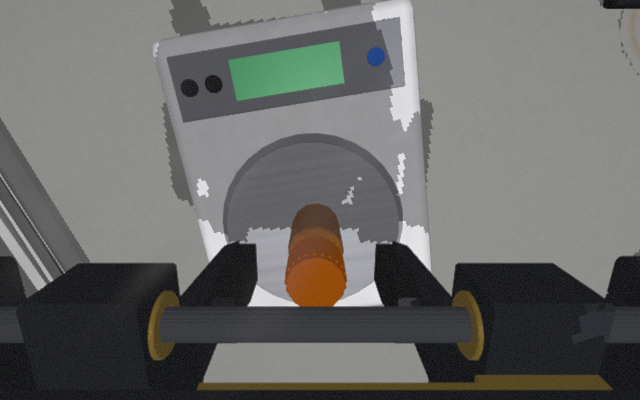

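The vial stands on the pan with its cap at (316,283), clear of both fingers. I'm retreating straight up.

Call:
carry_out(
  deltas=[0, 0, 0, 0, 0, -0.5, 5.5, 0, 0, 0, 0, 0, -1.0, 5.5, 0, 0, 0, 0, 0, -1.5, 5.5, 0, 0, 0, 0, 0, -2.0, 5.5, 0, 0, 0, 0, 0, -2.5, 5.5, 0, 0, 0, 0, 0, -2.5, 5.5, 0, 0, 0, 0, 0, -2.0, 5.5, 0, 0, 0, 0, 0, -1.0, 5.5, 0, 0, 0, 0, 0, 0, 5.5, 0, 0, 0, 0, 0, 0, 5.5],
)

```text
clock: 13.3
tool_pos: [0.5709, -0.135, 0.2294]
eef_rot: [[-0.933, 0.359, -0.002], [0.359, 0.933, 0.001], [0.002, -0.0, -1.0]]
wrist_force: [0.3, -0.1, -0.2]
width: 0.627
```

Run:
```python
from h import *
s=robot.state();pose=(s['eef_rot'],s['tool_pos'])
for n in ('wrist','scene'):
    p,d=robot.snapshot(n); cv2.imwrite(f'pics/{n}6.png',p[:,:,::-1])
    if n=='wrist':
        h=cv2.cvtColor(p,cv2.COLOR_RGB2HSV).astype(int)
        b,c,st=blob((h[...,0]<18)&(h[...,1]>150)&(h[...,2]>90),(318,200));print(c,st,d[int(c[1]),int(c[0])],ray('wrist',*c,.12,pose))
```

```text
[313.93421053 196.53708134] [300 176  31  38 836] 0.2633299 [ 0.57028011 -0.13543373  0.12      ]
```

View pics/wrist6.png

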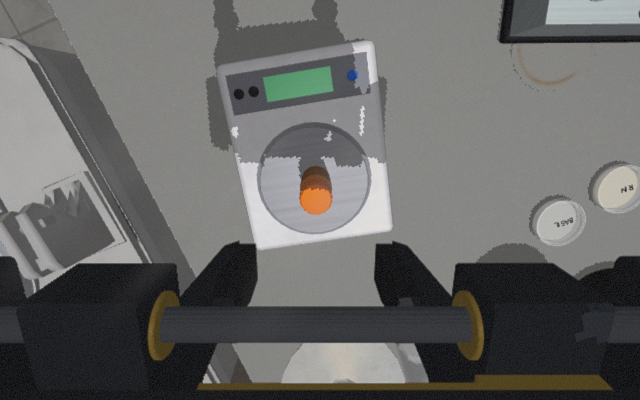

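View pics/scene6.png

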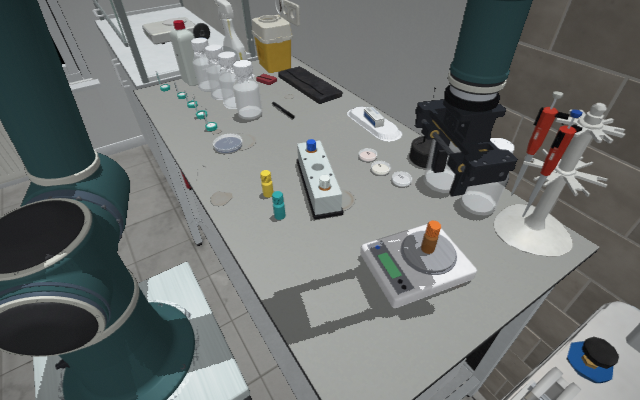

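The vial stands upright near the pan's centre, at (432,238) in the scene image. The blue and white vials are in their pockets, and the gripper is clear of everything.

```bash
python3 -c "
from plant import robot
print(robot.close_job())"
```

```text
the job is handed in; nothing more can be done
None
```

The orange-capped vial is standing upright near the middle of the balance pan, and the job was handed in at about 13.5 s of the 45 s allowed.

I gripped it by its cap at 14 N, lifted it about 120 mm straight up and carried it over. I lowered it in 0.5 mm steps until the wrist read 5.7 N of contact, then let go and backed off straight up.

**Last checks:**
- **Position:** the cap is at about (0.570, -0.135), against a measured pan centre of (0.571, -0.136), so within about 2 mm.
- **Upright:** it looks vertical in both the scene and wrist pictures.
- **Other vials:** the blue and white vials are still in their pockets, and the yellow and turquoise look-alikes were not touched.
- **Gripper:** it is about 11 cm above the vial's cap and reads no significant force.

**Disagreement:** the top camera and the wrist camera differed by about 4 mm on where the orange cap was. I used the wrist camera, and a second look from closer showed the cap centred in the jaws to within 1 mm.

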